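# Close the loaded centrifuge rotor

## Task

Put the aluminium lid with the blue wing nut on the loaded centrifuge rotor, so that it fits over the centre stud and sits flat and fully home on the rotor. Then turn its wing nut clockwise until it is snug against its stop, and let go. Leave the smaller black lid with the red wing nut where it is.

Things in the scene. Friction and masses are not known exactly. Their poses are not given: they have to be found in the camera images.
- wing_nut (a point): Centre of the blue wing nut, captive handle on an aluminium lid lying on the bench left or right of the rotor. Wings: upright bar 62 long, 12 thick, 33 mm tall (18 below to 15 above here). x along wings, z up. Lid: round dish, 150 wide, 30 tall, 0.25 kg; top 26, bottom edge 56 mm below here; below it a central collar, 36 mm bore, mouth 4 mm above the edge.
- nut (a joint): Turn of the blue wing nut relative to its lid, rad: starts loose at 0 to 0.2, grows clockwise seen from above, hard stop at 1.3 (snug). It also has 5 mm of up-down play in the lid: carried by the nut, the lid hangs 5 mm lower. Light friction (0.015 N m) keeps it from swinging; once the lid rests on the rotor it stays put while the nut turns. Turning does not sink the nut.
- stud_tip (a point): Top of the steel centre stud of the loaded rotor: dark, round, 168 mm wide, fixed, twelve coloured tube caps around the stud. Stud: cone 24 mm tall, 10 wide at the tip, 30 at the foot. Its flat rubber seal ring, where the lid's edge rests, is 24 mm below here, 75 mm above the bench: with the lid home the nut's centre is 32 mm above here. The lid may face any way. z up.
- red_nut (a point): Centre of the red wing nut (62 x 12 x 33 mm) fixed on a smaller lid, black, 100 mm across and 28 mm tall, that belongs to another rotor. It lies on the bench on the other side of the rotor from the aluminium lid. Leave it there.

How it is judged:
On the way, in this order (a step that is already met when the one before it is completed fails the run):
1. the aluminium lid sits fully home on the rotor's stud (horizontal distance between wing_nut and stud_tip below 0.01 m and z of wing_nut in the frame of stud_tip between 0.025 and 0.042 m and angle between wing_nut's own z axis and vertical below 0.08 rad), for 0.2 s.
2. with the lid home, the wing nut is turned clockwise to its stop (all of step 1 and value of joint nut above 1.1 rad), for 0.2 s.
At the end, for the whole second after the job is handed in: The aluminium lid is home on the rotor: its axis within 10 mm of the stud's, its height within 5 mm (7 mm below) of fully seated, level within 4.5 degrees; its wing nut is turned to within 0.2 rad (11 degrees) of the stop at 1.3; the small black lid is within 30 mm of where it lay (horizontal distance between wing_nut and stud_tip below 0.01 m and z of wing_nut in the frame of stud_tip between 0.025 and 0.037 m and angle between wing_nut's own z axis and vertical below 0.08 rad and value of joint nut above 1.1 rad and distance of red_nut from where it was at the start of the episode below 0.03 m); the robot touches nothing.
It fails at once if the small black lid is moved by more than 30 mm (distance of red_nut from where it was at the start of the episode above 0.03 m).
It also fails if it takes over 48 s, if anything falls off the work surface, if the arm or the gripper's body presses on something with over 40 N, if the wrist force passes 120 N, or if a joint passes its speed limit or range.

## Robot

A 7-joint arm with a two-finger parallel gripper is mounted at the origin on the work surface. World frame = base frame: x ahead of the robot, y to its left, z up, the work surface at z = 0. Lengths are in m, angles in rad, forces in N, time in s.
With the tool pointing down it reaches from about 0.4 to 0.875 m from the base axis. Payload 19.3 kg.
Tool frame: the origin (TCP) lies midway between the tips of the shut fingers; the grasp point (between the pads) lies 19 mm behind it; z points along the fingers, y is the direction in which the jaws open and shut (so a half turn about z gives the same grasp; the last joint's range is limited). The gripper opens to 85 mm and grips with 20 to 120 N. Pads are 22 mm wide; open, the fingers measure 114 mm over their backs; the gripper's body (76 mm by 85 mm) begins 54 mm behind the grasp point. The pads swing forward as they close: fully open they stand 13 mm farther back than shut.
Start: joints at [1.153, 0.521, -0.036, 1.599, 0.021, 1.021, -0.113], TCP at [0.213, -0.588, 0.231] pointing down, gripper open.
Joint ranges: [-2.91, 2.91], [-0.3, 2.13], [-1.5, 1.42], [0.17, 2.43], [-1.26, 4.41], [0.16, 1.93], [-2.52, 2.52]. Speed limits (rad/s): [1.89, 1.89, 2.39, 2.39, 3.01, 3.01, 3.01].

## Interface

Orientations are given as [roll, pitch, yaw] about the fixed x, y, z axes, in that order (R = Rz(yaw) Ry(pitch) Rx(roll)).
In Python, from bench import arm gives the robot as it stands.
- The arm moves only by the tool arm_command, never from a script. Its argument "increments" is one flat list of numbers, 7 for each row, row after row: the shift along the tool's x, y, z normalised to -1 to 1, where 1 is 600 mm, then the turn, a rotation vector about the tool's x, y, z normalised to -1 to 1, where 1 is 45 degrees, then the opening, from 0 (shut) to 1 (fully open). In form: [dx, dy, dz, rx, ry, rz, hand, dx, dy, dz, rx, ry, rz, hand, ...]. A call has 1 to 8 rows; each row shifts and turns the commanded pose from where the row before left it, along the tool's axes as they then stand; what a row does not reach is not made up. A row lasts 1/12 s, in which the tool goes at most 41.7 mm and 7.16 degrees, less where a joint would pass 70% of its speed; a pose out of reach is approached as far as the arm can. A call with a number of a shift or a turn outside -1 to 1 is refused whole. A call with a gripper value outside its range is refused whole. The fingers move at their own pace and stop on an object; "newtons" is the grip in N (left out, the last holds). Time passes only in rows, so rows that do not move let the fingers close. It gives the time, the measured TCP pose, the force and the opening at its end, in the units of the state.
- arm.observe(): the state, without advancing time (a new reading comes with each control period).
- arm.grab_frame(name): name is "scene" or "top" or "wrist"; returns the picture (480x640x3 uint8, blue, green, red); there is no depth.
- arm.camera_model(name): a dict with "mtx" (3x3 intrinsics, pixels), "pose" (4x4, takes a point from camera to world coordinates); the wrist camera has in their place "hand_eye" (4x4, takes a point from camera to tool coordinates, whose origin is the TCP and whose axes are the flange's). Camera axes: x right, y down, z forward; pixel columns grow to the right and rows downward; lengths in m; the calibration is good to about 2 mm. The wrist camera is an equidistant fisheye: a pixel r from the principal point sees the ray r / f radians off the axis. A picture is of the moment at which its call begins: read the wrist's pose just before it. camera_model takes no time and is no camera call.
- arm.finish_job(): hands the job in, once; it reports no verdict.
The state is a dict: "clock": time; "qpos": joint angles; "joint_vel": joint speeds; "joint_torque": joint torques, N m; "tool_pos": TCP position; "ee_rot": TCP orientation; "force": force on the tool from outside, world axes, zero at the start; "wrist_torque": the same for the moment, N m; "opening": opening from 0.0 (shut) to 1.0 (fully open).
Only numpy, scipy, OpenCV 4.12 (cv2) and the standard library are available. Lean on these libraries where they do the work, as an engineer would, in place of code of your own. Each camera call takes 0.05 s, during which the arm holds its last target. There are 200 camera calls.

## Working session

There is one attempt and no reset: what is moved stays moved. The work goes in short steps, Python scripts to look and compute and a tool call to move; the robot and the scene stay as the last step left them, time stands still between calls to the robot, and variables do not carry over. Pictures are saved under pics/ and viewed, about 8 in all and at most 12, crops included, and the job is handed in when it is done.

Besides the shell and the picture viewer there is one more tool, called by a JSON object that holds its "api" and its "payload", one argument or row to a line. arm_command: Moves the arm, as the interface text tells. Its arguments: {"type":"object","properties":{"increments":{"type":"array","items":{"type":"number"}},"newtons":{"type":"number"}},"required":["increments"]}

```bash
ls; mkdir -p pics
python3 - <<'E'
from bench import arm
import cv2,numpy as np
np.set_printoptions(precision=4,suppress=True)
for n in("scene","top"):
    cv2.imwrite(f"pics/{n}0.png",arm.grab_frame(n)); m=arm.camera_model(n);print(n,m["mtx"],m["pose"])
print(arm.camera_model("wrist"));print(arm.observe())
E
```

```text
pics
scene [[562.8454   0.     328.6661]
 [  0.     562.8454 232.5402]
 [  0.       0.       1.    ]] [[ 0.654   0.5624 -0.506   1.0888]
 [ 0.7565 -0.4794  0.4449 -0.4904]
 [ 0.0076 -0.6737 -0.739   0.8815]
 [ 0.      0.      0.      1.    ]]
top [[600.2629   0.     304.8694]
 [  0.     600.2629 236.8798]
 [  0.       0.       1.    ]] [[-0.015  -0.9967  0.0795  0.4489]
 [-0.9998  0.0142 -0.01    0.0121]
 [ 0.0089 -0.0796 -0.9968  1.174 ]
 [ 0.      0.      0.      1.    ]]
{'mtx': array([[371.6483,   0.    , 318.5768],
       [  0.    , 371.6483, 236.208 ],
       [  0.    ,   0.    ,   1.    ]]), 'hand_eye': array([[ 0.0003, -0.9608, -0.2773,  0.0713],
       [ 1.    ,  0.0004, -0.0001, -0.    ],
       [ 0.0002, -0.2773,  0.9608, -0.1419],
       [ 0.    ,  0.    ,  0.    ,  1.    ]])}
{'clock': 0.1, 'qpos': array([ 1.1528,  0.522 , -0.0363,  1.5999,  0.0213,  1.0211, -0.1128]), 'joint_vel': array([-0.0006, -0.0019, -0.0004, -0.0012, -0.0014, -0.0007, -0.0009]), 'joint_torque': array([  0.0044, -92.8498,   1.9836, -37.0533,   0.018 ,   0.0054,
        -0.    ]), 'tool_pos': array([ 0.2128, -0.5873,  0.2308]), 'ee_rot': array([-3.1406,  0.0001,  0.3478]), 'force': array([ 0.0182, -0.097 ,  0.525 ]), 'wrist_torque': array([0.0591, 0.0084, 0.0278]), 'opening': 1.0036513230182091}
```

View pics/top0.png

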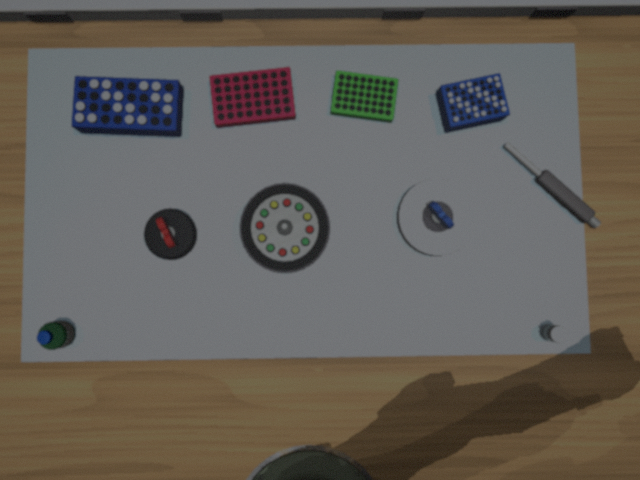

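View pics/scene0.png

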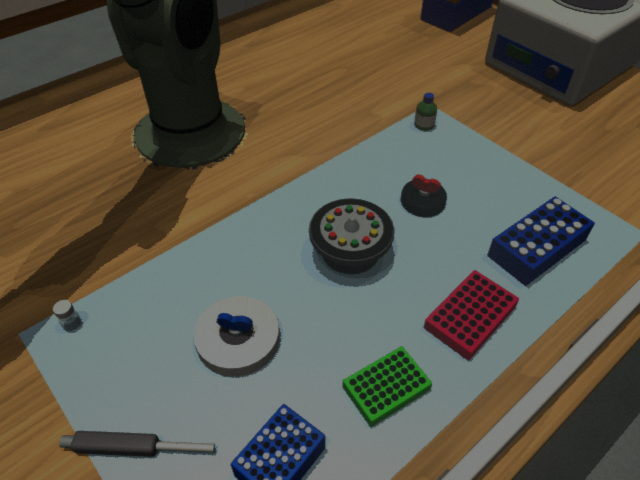

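The top view shows the rotor stud at about (285,227), the aluminium lid's blue nut at (441,214) and the red nut at (166,233). In the scene view, blue is at (235,323), the stud at (351,227) and red at (427,184).

```bash
cat > h.py <<'E'
import cv2,numpy as np
from bench import arm
np.set_printoptions(precision=4,suppress=True)
def ray(n,px):
    m=arm.camera_model(n);K=m["mtx"];P=m["pose"]
    d=P[:3,:3]@np.linalg.solve(K,[px[0],px[1],1]);return P[:3,3],d
def plane(n,px,z):
    o,d=ray(n,px);return o+d*(z-o[2])/d[2]
def two(p1,p2):
    o,d=ray("top",p1);q,e=ray("scene",p2)
    s=np.linalg.lstsq(np.c_[d,-e],q-o,rcond=None)[0]
    a=o+s[0]*d;b=q+s[1]*e;return (a+b)/2,np.linalg.norm(a-b)
def blob(im,box,col):
    b,g,r=[im[...,i].astype(int) for i in range(3)]
    m=((b-np.maximum(r,g)>40) if col=="b" else (r-np.maximum(b,g)>60)).astype(np.uint8)
    w=np.zeros_like(m);x0,y0,x1,y1=box;w[y0:y1,x0:x1]=1
    c=max(cv2.findContours(m*w,cv2.RETR_EXTERNAL,cv2.CHAIN_APPROX_NONE)[0],key=cv2.contourArea)
    return cv2.minAreaRect(c),c
E
python3 - <<'E'
from h import *
t=cv2.imread("pics/top0.png");s=cv2.imread("pics/scene0.png")
for col,bt,bs,z in(("b",(410,190,470,240),(205,300,265,345),.056),("r",(150,210,185,255),(405,165,450,205),.05)):
    rt,ct=blob(t,bt,col);rs,cs=blob(s,bs,col);print(col,rt,rs,"plane",plane("top",rt[0],z),plane("scene",rs[0],z),"two",*two(rt[0],rs[0]))
    bx=cv2.boxPoints(rt);P=np.array([plane("top",p,z+.015) for p in bx]);
    for i in(0,1):
        e=P[i+1]-P[i];print("edge",np.linalg.norm(e),np.degrees(np.arctan2(e[1],e[0])))
# rotor: outer dark circle + caps
g=cv2.cvtColor(t,cv2.COLOR_BGR2HSV)
box=np.zeros(g.shape[:2],np.uint8);cv2.circle(box,(285,228),38,255,-1)
m=cv2.inRange(g,(0,90,60),(179,255,255))&box
n,l,st,ce=cv2.connectedComponentsWithStats(m);pts=np.array([c for c,a in zip(ce[1:],st[1:]) if a[4]>8],np.float32);print(len(pts));e=cv2.fitEllipse(pts);print("caps",e,plane("top",e[0],.075),plane("top",e[0],.095))
print("stud px",plane("top",(285,227),.099),two((285,227),(351.5,226)))
v=np.hstack([cv2.resize(t[175:280,225:345],None,fx=4,fy=4,interpolation=2),cv2.resize(s[190:295,300:380],None,fx=4,fy=4,interpolation=2)])
cv2.imwrite("pics/c.png",v)
E
```

```text
b ((437.3500061035156, 207.95001220703125), (5.692099571228027, 2.8460497856140137), 18.43494987487793) ((233.59732055664062, 317.8837890625), (29.42494010925293, 6.9663286209106445), 8.972626686096191) plane [ 0.589  -0.2489  0.056 ] [ 0.5683 -0.2509  0.056 ] two [ 0.5832 -0.2506  0.0729] 0.013292853466922877
edge 0.005343020042949703 -20.083863207429076
edge 0.01052377899769569 -109.42610946941426
r ((164.35052490234375, 231.7886505126953), (27.718952178955078, 5.482869625091553), 66.03751373291016) ((426.618896484375, 179.613525390625), (23.747434616088867, 5.514110088348389), 17.10272979736328) plane [0.5519 0.2643 0.05  ] [0.54   0.2762 0.05  ] two [0.5506 0.2609 0.0663] 0.0006433237546721028
edge 0.010086545716080008 -66.49985428392205
edge 0.05180908281992847 -156.14596675816105
12
caps ((284.2375793457031, 226.93869018554688), (49.922210693359375, 50.18845748901367), 74.76702117919922) [0.5554 0.0387 0.075 ] [0.5535 0.0383 0.095 ]
stud px [0.5529 0.0368 0.099 ] (array([0.5551, 0.0375, 0.0792]), np.float64(0.0007385135394500542))
```

View pics/c.png

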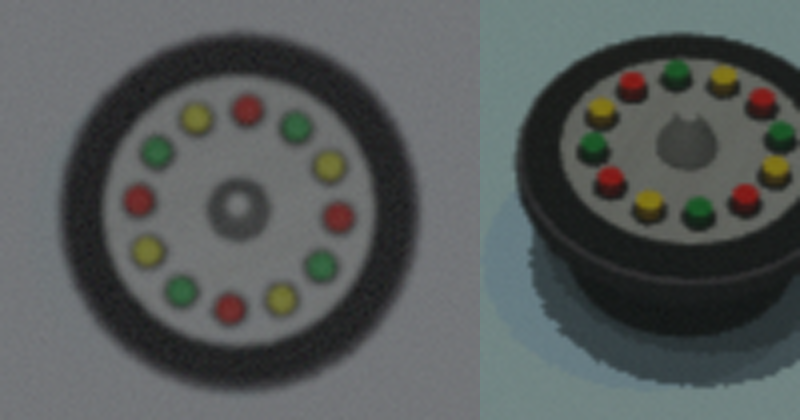

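The crop shows the stud tip at about (284.4,225.9) in top and (351.4,218.4) in scene. The blue threshold was too strict, so I'll loosen it.

```bash
sed -i 's/(b-np.maximum(r,g)>40)/((b>1.6*r)\&(b-r>25))/' h.py
python3 - <<'E'
from h import *
t=cv2.imread("pics/top0.png");s=cv2.imread("pics/scene0.png")
print("stud",plane("top",(284.4,225.9),.099),plane("scene",(351.4,218.4),.099),two((284.4,225.9),(351.4,218.4)))
rt,ct=blob(t,(415,190,465,240),"b");rs,cs=blob(s,(205,300,265,345),"b");print(rt,rs,plane("top",rt[0],.063),two(rt[0],rs[0]))
P=np.array([plane("top",p,.071) for p in cv2.boxPoints(rt)])
for i in(0,1):
    e=P[i+1]-P[i];print("edge",np.linalg.norm(e),np.degrees(np.arctan2(e[1],e[0])))
E
```

```text
stud [0.555  0.0378 0.099 ] [0.5536 0.0382 0.099 ] (array([0.5546, 0.0376, 0.1003]), np.float64(0.0006402100087201463))
((441.5409240722656, 214.04916381835938), (30.728851318359375, 7.938286781311035), 50.19443130493164) ((234.05406188964844, 321.6756591796875), (33.53739547729492, 14.79590892791748), 9.462321281433105) [ 0.5766 -0.2547  0.063 ] (array([ 0.5771, -0.2556,  0.059 ]), np.float64(0.00020873252694314634))
edge 0.014926331950662966 -51.24149297767716
edge 0.056681851614541395 -141.78981558895205
```

{"api": "arm_command", "payload": {
  "increments": [0.0474,-0.0196,0,0,0,0,1,0.0474,-0.0196,0,0,0,0,1,0.0474,-0.0196,0,0,0,0,1,0.0474,-0.0196,0,0,0,0,1,0.0474,-0.0196,0,0,0,0,1,0.0474,-0.0196,0,0,0,0,1,0.0474,-0.0196,0,0,0,0,1,0.0474,-0.0196,0,0,0,0,1]
}}

```text
clock: 0.77
tool_pos: [0.3956, -0.4204, 0.2311]
ee_rot: [-3.141, 0.0, 0.348]
force: [-0.2, -0.2, 0.4]
opening: 1.002
```

{"api": "arm_command", "payload": {
  "increments": [0.0474,-0.0196,0,0,0,0,1,0.0474,-0.0196,0,0,0,0,1,0.0474,-0.0196,0,0,0,0,1,0.0474,-0.0196,0,0,0,0,1,0.0474,-0.0196,0,0,0,0,1,0.0474,-0.0196,0,0,0,0,1,0.0474,-0.0196,0,0,0,0,1,0.0474,-0.0196,0,0,0,0,1]
}}

```text
clock: 1.43
tool_pos: [0.5775, -0.2544, 0.2311]
ee_rot: [-3.141, 0.0, 0.348]
force: [-0.0, -0.2, -0.4]
opening: 1.001
```

{"api": "arm_command", "payload": {
  "increments": [0,0,0,0,0,-0.136,1,0,0,0,0,0,-0.136,1,0,0,0,0,0,-0.136,1,0,0,0,0,0,0,1,0,0,0,0,0,0,1]
}}

```text
clock: 1.85
tool_pos: [0.5764, -0.2558, 0.231]
ee_rot: [-3.141, 0.0, 0.665]
force: [0.3, -0.6, 0.3]
opening: 1.0
```

```bash
cat >> h.py <<'E'
from scipy.spatial.transform import Rotation as Ro
def wray(px,o):
    m=arm.camera_model("wrist");K=m["mtx"];H=m["hand_eye"]
    u=np.array([(px[0]-K[0,2])/K[0,0],(px[1]-K[1,2])/K[1,1]]);th=np.hypot(*u)
    d=np.r_[u/max(th,1e-9)*np.sin(th),np.cos(th)]
    R=Ro.from_euler("xyz",o["ee_rot"]).as_matrix()
    return R@H[:3,3]+o["tool_pos"],R@H[:3,:3]@d
def wplane(px,z,o):
    p,d=wray(px,o);return p+d*(z-p[2])/d[2]
E
python3 - <<'E'
from h import *
o=arm.observe();im=arm.grab_frame("wrist");cv2.imwrite("pics/w1.png",im)
print(o["clock"],o["tool_pos"],o["ee_rot"],o["qpos"])
r,c=blob(im,(0,0,640,480),"b");print(r,wplane(r[0],.065,o))
P=np.array([wplane(p,.071,o) for p in cv2.boxPoints(r)])
for i in(0,1):
    e=P[i+1]-P[i];print("edge",np.linalg.norm(e),np.degrees(np.arctan2(e[1],e[0])))
E
```

```text
1.85 [ 0.5764 -0.2558  0.231 ] [-3.141   0.0001  0.6645] [ 0.4581  0.5365 -0.2007  1.5769  0.1181  1.0407 -0.6812]
((514.5808715820312, 82.91146087646484), (133.03701782226562, 90.45852661132812), 33.8785400390625) [ 0.7828 -0.3166  0.065 ]
edge 0.08885420711480238 4.96969842219383
edge 0.13544014829451972 -73.05439965679616
```

View pics/w1.png

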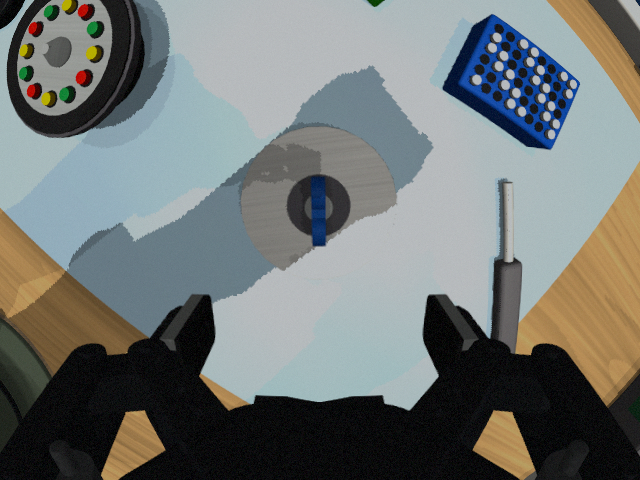

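The nut is centred near (319,211) and aligned with the tool x axis. The mask grabbed the tube rack, so I'll restrict it.

Run:
```python
from h import *
o=arm.observe();im=cv2.imread("pics/w1.png")
r,c=blob(im,(280,150,360,265),"b");print(r)
for z in(.056,.065,.071):print(wplane(r[0],z,o))
P=np.array([wplane(p,.071,o) for p in cv2.boxPoints(r)])
for i in(0,1):
    e=P[i+1]-P[i];print("edge",np.linalg.norm(e),np.degrees(np.arctan2(e[1],e[0])))
```

```text
((318.0, 210.5), (14.0, 69.0), 0.0)
[ 0.5787 -0.2536  0.056 ]
[ 0.5802 -0.2524  0.065 ]
[ 0.5813 -0.2516  0.071 ]
edge 0.058858197181432856 37.78557815237765
edge 0.011407722391540665 -51.94735503809516
```

{"api": "arm_command", "payload": {
  "increments": [0.005,0,0.045,0,0,0,1,0,0,0.055,0,0,0,1,0,0,0.055,0,0,0,1,0,0,0.055,0,0,0,1,0,0,0.055,0,0,0,1,0,0,0.035,0,0,0,1,0,0,0.0167,0,0,0,1,0,0,0,0,0,0,1]
}}

```text
clock: 2.57
tool_pos: [0.578, -0.2533, 0.0393]
ee_rot: [-3.139, 0.002, 0.666]
force: [-0.6, 0.8, 0.5]
opening: 0.998
```

{"api": "arm_command", "payload": {
  "increments": [0,0,0,0,0,0,0,0,0,0,0,0,0,0,0,0,0,0,0,0,0,0,0,0,0,0,0,0,0,0,0,0,0,0,0,0,0,0,0,0,0,0,0,0,0,0,0,0,0,0,0,0,0,0,0,0],
  "newtons": 50
}}

```text
clock: 3.23
tool_pos: [0.5793, -0.2538, 0.0419]
ee_rot: [3.141, -0.0, 0.668]
force: [-2.0, 0.0, 7.1]
opening: 0.128
```

{"api": "arm_command", "payload": {
  "increments": [0,0,-0.015,0,0,0,0,0,0,-0.035,0,0,0,0,0,0,-0.05,0,0,0,0,0,0,-0.05,0,0,0,0,0,0,-0.05,0,0,0,0,0,0,-0.04,0,0,0,0,0,0,-0.025,0,0,0,0,0,0,0,0,0,0,0]
}}

```text
clock: 3.9
tool_pos: [0.5802, -0.2542, 0.2042]
ee_rot: [3.137, -0.003, 0.668]
force: [0.1, 0.4, -2.7]
opening: 0.132
```

Run:
```python
from h import *
o=arm.observe();im=arm.grab_frame("wrist");s=arm.grab_frame("scene")
cv2.imwrite("pics/w2.png",np.hstack([cv2.resize(im,(400,300)),cv2.resize(s,(400,300))]))
print(o["clock"],o["tool_pos"],o["ee_rot"],o["qpos"],o["force"])
R=Ro.from_euler("xyz",o["ee_rot"]).as_matrix()
print("to stud, tool axes /0.6:",R.T@(np.array([.5548,.0378,0])-o["tool_pos"])/.6)
```

```text
3.9 [ 0.5802 -0.2542  0.2042] [ 3.1373 -0.0026  0.6679] [ 0.453   0.5654 -0.2001  1.6011  0.1288  0.9831 -0.6906] [ 0.1318  0.4276 -2.6565]
to stud, tool axes /0.6: [ 0.2673 -0.4098  0.3392]
```

View pics/w2.png

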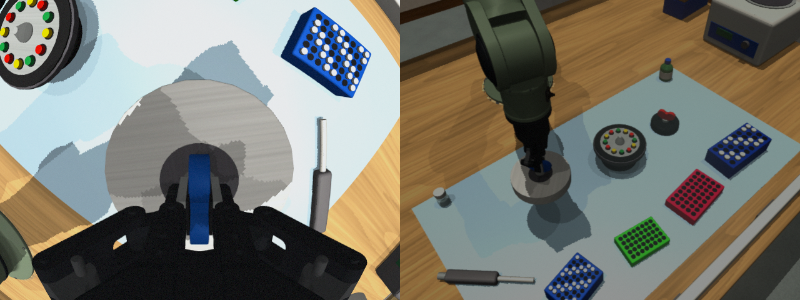

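The scene view shows the lid hanging level from the gripper, and the wrist view shows the blue wing clamped between the pads. Next I carry it above the stud.

{"api": "arm_command", "payload": {
  "increments": [0.0107,-0.0164,0,0,0,0,0,0.016,-0.0246,0,0,0,0,0,0.0214,-0.0328,0,0,0,0,0,0.0267,-0.041,0,0,0,0,0,0.0267,-0.041,0,0,0,0,0,0.0267,-0.041,0,0,0,0,0,0.0267,-0.041,0,0,0,0,0,0.0267,-0.041,0,0,0,0,0]
}}

```text
clock: 4.67
tool_pos: [0.5596, -0.0529, 0.1989]
ee_rot: [-3.14, 0.002, 0.669]
force: [0.7, 0.2, -2.9]
opening: 0.13
```

{"api": "arm_command", "payload": {
  "increments": [0.0267,-0.041,0,0,0,0,0,0.0214,-0.0328,0,0,0,0,0,0.016,-0.0246,0,0,0,0,0,0.0107,-0.0164,0,0,0,0,0,0.0107,-0.0164,0,0,0,0,0,0,0,0,0,0,0,0,0,0,0,0,0,0,0,0,0,0,0,0,0,0]
}}

```text
clock: 5.33
tool_pos: [0.5524, 0.0376, 0.2]
ee_rot: [3.141, 0.001, 0.667]
force: [0.5, -0.2, -2.1]
opening: 0.128
```

Run:
```python
from h import *
o=arm.observe();im=arm.grab_frame("wrist");s=arm.grab_frame("scene");t=arm.grab_frame("top")
cv2.imwrite("pics/w3.png",np.hstack([cv2.resize(im,(400,300)),cv2.resize(s[100:340,200:520],(400,300))]))
cv2.imwrite("pics/w3full.png",im)
print(o["clock"],o["tool_pos"],o["ee_rot"],o["qpos"],o["force"])
R=Ro.from_euler("xyz",o["ee_rot"]).as_matrix()
r,c=blob(im,(280,200,360,420),"b");x,y,w,h=cv2.boundingRect(c);print(x,y,w,h)
for yy in(y,y+h):print("wing end tool xyz",R.T@(wplane((x+w/2,yy),o["tool_pos"][2]+.03,o)-o["tool_pos"]))
# lid edge arc in wrist image, top edge of lid: leftmost/rightmost
```

```text
5.3333 [0.5524 0.0376 0.2   ] [3.1415 0.0007 0.6671] [ 0.0141  0.4546 -0.2561  1.813   0.1439  0.8925 -1.2113] [ 0.5388 -0.1565 -2.0523]
301 247 36 144
wing end tool xyz [ 0.0354  0.0004 -0.03  ]
wing end tool xyz [-0.0225  0.0005 -0.03  ]
```

View pics/w3.png

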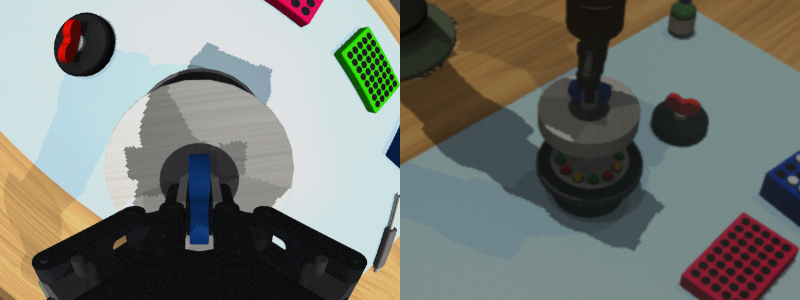

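The lid hangs over the rotor, with the stud hidden below it, and the red lid is undisturbed. I'll check where the lid's axis sits relative to the tool from its rim.

Run:
```python
from h import *
from scipy.optimize import least_squares
o=arm.observe();im=cv2.imread("pics/w3full.png")
m=arm.camera_model("wrist");K=m["mtx"];H=np.linalg.inv(m["hand_eye"])
def proj(p):
    c=H[:3,:3]@p+H[:3,3];r=np.hypot(c[0],c[1]);th=np.arctan2(r,c[2]);return K[0,0]*th*c[:2]/r+[K[0,2],K[1,2]]
g=cv2.GaussianBlur(im,(3,3),0).astype(np.float32)
for zt in(.0165,):
    P=[]
    rs=np.arange(.062,.09,.0005)
    for a in np.radians(np.arange(-100,101,4)):
        q=np.array([proj(np.array([r*np.cos(a),r*np.sin(a),zt])) for r in rs],np.float32)
        if (q<0).any() or q[:,1].max()>330: continue
        v=cv2.remap(g,q[None,:,0],q[None,:,1],1)[0];d=np.abs(v[4:]-v[:-4]).sum(1);r=rs[2+d.argmax()]
        P.append([r*np.cos(a),r*np.sin(a)])
    P=np.array(P)
    s=least_squares(lambda p:np.hypot(P[:,0]-p[0],P[:,1]-p[1])-p[2],[0,0,.075],loss="soft_l1",f_scale=.001)
    print(zt,len(P),s.x,np.median(abs(s.fun)))
    s=least_squares(lambda p:np.hypot(P[:,0]-p[0],P[:,1]-p[1])-.075,[0,0],loss="soft_l1",f_scale=.001);print(s.x)
```

```text
0.0165 51 [-0.0005 -0.0001  0.0739] 0.00039208060407947
[-0.0019 -0.0003]
```

{"api": "arm_command", "payload": {
  "increments": [0.005,0.002,0.02,0,0,0,0,0,0,0.03,0,0,0,0,0,0,0.025,0,0,0,0,0,0,0.02,0,0,0,0,0,0,0.01,0,0,0,0,0,0,0.01,0,0,0,0,0,0,0.01,0,0,0,0,0,0,0,0,0,0,0]
}}

```text
clock: 6.15
tool_pos: [0.5552, 0.0394, 0.1243]
ee_rot: [-3.141, 0.001, 0.668]
force: [0.1, -0.0, -3.9]
opening: 0.128
```

{"api": "arm_command", "payload": {
  "increments": [0,0,0.003,0,0,0,0,0,0,0.003,0,0,0,0,0,0,0.003,0,0,0,0,0,0,0.003,0,0,0,0,0,0,0,0,0,0,0]
}}

```text
clock: 6.57
tool_pos: [0.5558, 0.0396, 0.1181]
ee_rot: [3.141, -0.001, 0.668]
force: [0.5, 0.1, -0.7]
opening: 0.125
```

Run:
```python
from h import *
o=arm.observe();im=arm.grab_frame("wrist");s=arm.grab_frame("scene")
cv2.imwrite("pics/w4.png",np.hstack([cv2.resize(im,(400,300)),cv2.resize(s[100:340,200:520],(400,300))]))
print(o["clock"],o["tool_pos"],o["ee_rot"],o["qpos"],o["force"],o["wrist_torque"])
```

```text
6.5667 [0.5558 0.0396 0.1181] [ 3.1413 -0.0006  0.6682] [-0.0086  0.5705 -0.2331  1.8695  0.1899  0.7223 -1.2516] [ 0.4997  0.1058 -0.7123] [-0.0027 -0.2687  0.0581]
```

View pics/w4.png

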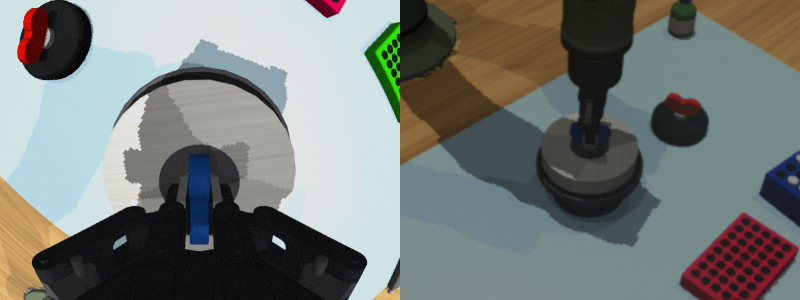

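The lid is on the rotor with its load off the wrist (−0.7 N, no side force), level and concentric. Now the clockwise turn.

{"api": "arm_command", "payload": {
  "increments": [0,0,0,0,0,0,0,0,0,0,0,0,0,0,0,0,0,0,0,0.1,0,0,0,0,0,0,0.1,0,0,0,0,0,0,0.1,0,0,0,0,0,0,0.1,0,0,0,0,0,0,0.1,0,0,0,0,0,0,0.1,0]
}}

```text
clock: 7.33
tool_pos: [0.5555, 0.0393, 0.1182]
ee_rot: [3.141, 0.0, 0.193]
force: [0.7, -0.5, -0.7]
opening: 0.131
```

{"api": "arm_command", "payload": {
  "increments": [0,0,0,0,0,0.1,0,0,0,0,0,0,0.1,0,0,0,0,0,0,0.1,0,0,0,0,0,0,0.1,0,0,0,0,0,0,0.1,0,0,0,0,0,0,0.1,0,0,0,0,0,0,0.1,0,0,0,0,0,0,0,0]
}}

```text
clock: 8.0
tool_pos: [0.5553, 0.0395, 0.1181]
ee_rot: [3.141, 0.0, -0.357]
force: [-1.0, -1.8, -1.2]
opening: 0.131
```

Run:
```python
from h import *
o=arm.observe()
print(o["clock"],o["tool_pos"],o["ee_rot"],o["qpos"][6],o["force"],o["wrist_torque"])
```

```text
8.0 [0.5553 0.0395 0.1181] [ 3.1412  0.0002 -0.3569] -2.0734929063364684 [-1.0047 -1.8393 -1.1538] [-0.3519  0.1224 -0.0398]
```

{"api": "arm_command", "payload": {
  "increments": [0,0,0,0,0,0.06,0,0,0,0,0,0,0.06,0,0,0,0,0,0,0.06,0,0,0,0,0,0,0,0]
}}

```text
clock: 8.33
tool_pos: [0.5553, 0.0395, 0.118]
ee_rot: [3.141, 0.0, -0.494]
force: [-0.7, -1.0, -0.9]
opening: 0.131
```

Run:
```python
from h import *
o=arm.observe()
print(o["clock"],o["tool_pos"],o["ee_rot"],o["qpos"],o["force"],o["wrist_torque"])
```

```text
8.3333 [0.5553 0.0395 0.118 ] [ 3.1412  0.0003 -0.4939] [-0.2347  0.5664  0.0792  1.8822 -0.0661  0.6959 -2.1818] [-0.747  -0.9962 -0.9264] [-0.2506  0.1536  0.0129]
```

{"api": "arm_command", "payload": {
  "increments": [0,0,0,0,0,0.05,0,0,0,0,0,0,0.05,0,0,0,0,0,0,0.05,0,0,0,0,0,0,0,0]
}}

```text
clock: 8.67
tool_pos: [0.5555, 0.0397, 0.1181]
ee_rot: [-3.142, 0.0, -0.61]
force: [0.1, 0.4, -0.3]
opening: 0.131
```

Run:
```python
from h import *
o=arm.observe()
im=arm.grab_frame("wrist");cv2.imwrite("pics/w5.png",im)
print(o["clock"],o["tool_pos"],o["ee_rot"],o["qpos"],o["force"],o["wrist_torque"])
```

```text
8.6667 [0.5555 0.0397 0.1181] [-3.1416  0.0001 -0.6105] [-0.2576  0.5681  0.1108  1.8833 -0.0931  0.6952 -2.2738] [ 0.0899  0.3708 -0.2634] [-0.0324 -0.0403  0.0278]
```

{"api": "arm_command", "payload": {
  "increments": [0,0,0,0,0,0.04,0,0,0,0,0,0,0.04,0,0,0,0,0,0,0,0]
}}

```text
clock: 8.97
tool_pos: [0.5555, 0.0396, 0.1181]
ee_rot: [3.142, 0.0, -0.677]
force: [0.3, 0.2, 0.4]
opening: 0.135
```

Run:
```python
from h import *
o=arm.observe()
im=arm.grab_frame("wrist");cv2.imwrite("pics/w6.png",im)
print(o["clock"],o["tool_pos"],o["ee_rot"],o["qpos"],o["force"],o["wrist_torque"])
a=[cv2.resize(cv2.imread(f"pics/{f}.png"),(400,300)) for f in("w5","w6")]
cv2.imwrite("pics/w56.png",np.hstack(a))
```

```text
8.9667 [0.5555 0.0396 0.1181] [ 3.1416  0.     -0.6768] [-0.2704  0.5693  0.1289  1.884  -0.1084  0.695  -2.3259] [0.3349 0.2231 0.3543] [-0.077   0.0551  0.0397]
```

View pics/w56.png

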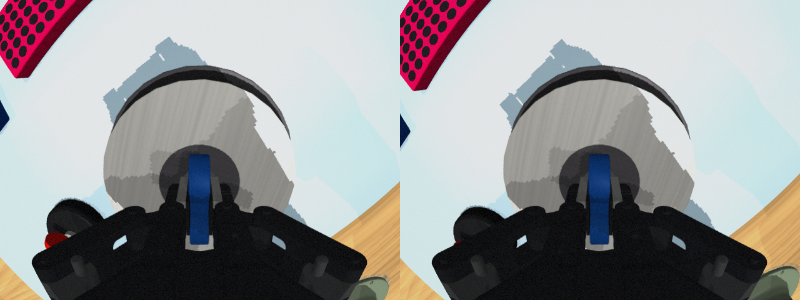

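The wrist views show the brushed grain on the lid turned about 70° relative to the tool. I'll measure its direction to see whether the lid itself turned in the world.

Run:
```python
from h import *
m=arm.camera_model("wrist");K=m["mtx"];H=np.linalg.inv(m["hand_eye"])
def rect(f,zt):
    im=cv2.imread(f"pics/{f}.png",0).astype(np.float32)
    X,Y=np.meshgrid(np.arange(.022,.068,.00025),np.arange(-.045,.045,.00025),indexing="ij")
    p=np.stack([X,Y,np.full_like(X,zt)],-1)@H[:3,:3].T+H[:3,3]
    r=np.hypot(p[...,0],p[...,1]);th=np.arctan2(r,p[...,2])
    q=[(K[0,0]*th*p[...,i]/r+K[i,2]).astype(np.float32) for i in(0,1)]
    return cv2.remap(im,q[0],q[1],cv2.INTER_CUBIC),np.hypot(X,Y)<.07
for f,z,yaw in(("w2f",0,0),("w3full",.0165,.667),("w5",.0115,-.6105),("w6",.0115,-.6768)):
    if f=="w2f":continue
    g,k=rect(f,z);g=cv2.GaussianBlur(g,(0,0),1.5)
    gx=np.gradient(g,axis=0);gy=np.gradient(g,axis=1);mag=np.hypot(gx,gy)
    k&=mag<np.percentile(mag[k],80)
    # exclude shadow edges: clip magnitude
    a=.5*np.arctan2((2*gx*gy)[k].sum(),(gx**2-gy**2)[k].sum())+np.pi/2  # grain dir in tool frame
    coh=np.hypot((2*gx*gy)[k].sum(),(gx**2-gy**2)[k].sum())/(mag**2)[k].sum()
    print(f,"tool",np.degrees(a)%180,"world",np.degrees(yaw-a)%180,"coh",coh)
```

```text
w3full tool 82.30656 world 135.90973 coh 0.5863988
w5 tool 15.744746 world 129.27618 coh 0.59336203
w6 tool 15.404555 world 125.81766 coh 0.58548385
```

Between the last two pictures the tool turned 3.8° and the lid followed by 3.5°, with the nut-to-lid angle unchanged at a total of about 1.17 rad from the start. So the stop is reached. Releasing.

{"api": "arm_command", "payload": {
  "increments": [0,0,0,0,0,0,0.3,0,0,0,0,0,0,0.6,0,0,0,0,0,0,1,0,0,0,0,0,0,1,0,0,0,0,0,0,1,0,0,0,0,0,0,1,0,0,0,0,0,0,1,0,0,0,0,0,0,1]
}}

```text
clock: 9.68
tool_pos: [0.5555, 0.0396, 0.1181]
ee_rot: [-3.142, 0.0, -0.675]
force: [0.0, -0.0, 0.2]
opening: 1.003
```

{"api": "arm_command", "payload": {
  "increments": [0,0,-0.02,0,0,0,1,0,0,-0.04,0,0,0,1,0,0,-0.05,0,0,0,1,0,0,-0.05,0,0,0,1,0,0,-0.04,0,0,0,1,0,0,-0.02,0,0,0,1,0,0,0,0,0,0,1,0,0,0,0,0,0,1]
}}

```text
clock: 10.35
tool_pos: [0.5556, 0.0396, 0.2503]
ee_rot: [-3.141, -0.001, -0.675]
force: [-0.4, -0.8, -0.1]
opening: 1.003
```

Run:
```python
from h import *
o=arm.observe();im=arm.grab_frame("wrist");s=arm.grab_frame("scene")
cv2.imwrite("pics/w7f.png",im)
cv2.imwrite("pics/w7.png",np.hstack([cv2.resize(im,(400,300)),cv2.resize(s[100:340,200:520],(400,300))]))
print(o["clock"],o["tool_pos"],o["ee_rot"],o["force"])
r,c=blob(im,(270,130,370,290),"b");print(r)
for z in(.131,.146):print(wplane(r[0],z,o))
P=np.array([wplane(p,.146,o) for p in cv2.boxPoints(r)])
for i in(0,1):
    e=P[i+1]-P[i];print("edge",np.linalg.norm(e),np.degrees(np.arctan2(e[1],e[0])))
rs,_=blob(s,(405,165,450,205),"r");print("red scene",rs,"was 426.6 179.6")
```

```text
10.35 [0.5556 0.0396 0.2503] [-3.1408 -0.0005 -0.6748] [-0.4293 -0.8012 -0.1461]
((318.5, 232.0), (82.0, 17.0), 90.0)
[0.5551 0.0412 0.131 ]
[0.5584 0.0386 0.146 ]
edge 0.011380336300424084 -128.63628831887894
edge 0.05876435270028998 141.70998221123273
red scene ((426.7264099121094, 179.70755004882812), (24.038095474243164, 5.35706090927124), 15.945395469665527) was 426.6 179.6
```

View pics/w7.png

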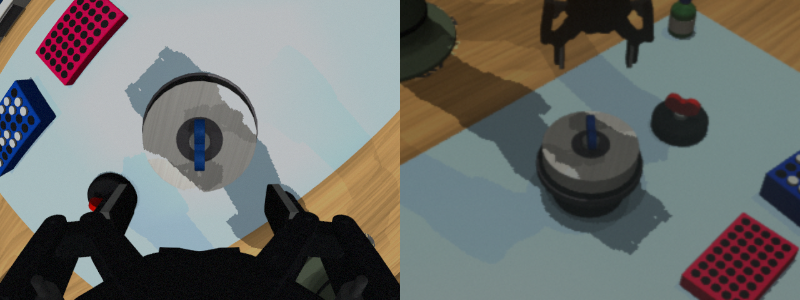

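The lid sits level and concentric on the rotor, the wing nut stayed at −38° after release, and the red lid hasn't moved. Handing in.

```bash
python3 -c "
from bench import arm
print(arm.finish_job(),arm.observe()['clock'])"
```

```text
the job is handed in; nothing more can be done
the job is handed in; nothing more can be done
```

I put the aluminium lid on the rotor, turned its blue wing nut clockwise to its stop, let go and handed the job in at about 10.4 s. The bench gives no verdict, so the results below are my own last checks.

- **Lid position:** In the last picture the nut's centre is about 2–4 mm from the stud's axis. The lid looks level and fully down. Its height rests on the gripper's height while it still held the nut (nut about 32 mm above the stud tip), the weight coming off the wrist, and the last pictures. I did not measure it again after letting go.
- **Wing nut:** It turned about 1.17 rad relative to the lid. In the last 3.8° of turning the lid's brushed grain followed the tool (3.5°), so the nut was against its stop. The wrist torque alone did not show a clear stop (about 0.04 N m). After letting go, the nut still pointed at −38°, where I left it.
- **Black lid:** The red nut shifted only about 0.1 pixel in the scene picture, so it did not move.
- **Gripper:** It is open and about 13 cm above the release height, touching nothing.

No check failed, but two rough colour masks gave bad first readings and I redid them.

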